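# Weigh the small paint jar on the beam balance

### The job

Weigh the small paint jar on the beam balance: set it gently upright on the pan and let go of it, then slide the counterpoise along the beam by its post until the beam hangs level by itself, and take the hand away. The balance is delicate: set the jar down softly, never clamp the post between the fingers but push it lightly from one side or the other, and leave everything else where it lies.

Things in the scene. Friction and masses are not known exactly. Their poses are not given: they have to be found in the camera images.
- load_jar: The load: the small open paint jar, smallest jar about, 43 mm in diameter, 64 mm tall, upright on the desk at the right, in front of the open paint tin. Straight wall from 5 to 48 mm height, neck slightly narrower. Origin at the centre of its underside, z up. Its mass is not known (0.12 to 0.29 kg).
- balance: Beam balance fixed to the desk, with all it carries. Base 150 x 100 mm, two cheeks to 106 mm height hold the pivot. Origin on the desk under the pivot; x along the beam from pan end to counterpoise end, z up. Pan centre at x = -85 mm, white index plate at x = 203 mm, top at 115 mm. Delicate: the hand must not press on any of it with over about 12 N (clamping the post is more), the jar not over 8 N.
- beam_pivot (a point): The beam's pivot, 95 mm over the desk, turning about the balance's y axis. The beam is 13 mm wide and 12 mm high, centred on the pivot's height. Its thin pointer ends at the index plate: tip at the long middle line (95 mm height) = level; short lines 6 mm apart.
- pan_floor (a point): Centre of the pan's floor, where the jar shall stand; turns with the beam (z up from the pan). 72 mm over the desk when level, 6 mm more or less at the stops. Round dish, inner radius 35 mm, rim 5 mm above its floor, on a rubber cushion giving 2 N per mm. The beam's end stands 41 mm from the pan's centre towards the pivot and 29 mm above the pan floor: fingers fit best across the beam.
- post_top (a point): Centre of the top of the counterpoise's grip post: round, black, upright, 16 mm in diameter, 38 mm tall, on a steel block 34 x 34 x 36 mm round the beam. When level the post's top is 151 mm and the block's top 113 mm over the desk; tilt lifts or sinks both by up to 11 mm at the outer end.
- counterpoise (a joint): Slide of the counterpoise along the beam, 0 to 0.11 m, growing away from the pivot; at value s the post is s + 0.035 m from the pivot. It slides at about 1.2 N and stays where it is left. Mass 0.30 kg. With an empty pan the beam is level at about s = 0.01; the jar needs it 0.025 to 0.09 m farther out.
- beam (a joint): Beam hinge, rad: 0 level, positive = counterpoise end down, negative = pan down; stops at -0.075 and 0.075. Left alone it settles in about 1 s. Near balance about 0.007 rad per mm of counterpoise travel, farther off it lies on a stop. A push on the post tilts it (outward push: counterpoise end down), so the angle is true only while nothing touches the balance.
- capped_jar: Bystander: large paint jar with black cap, 67 mm in diameter and 94 mm tall, at the right rear. Origin under its centre. Leave alone.
- eraser_block: Bystander: block eraser 22 x 52 x 13 mm lying near the front edge. Origin under its centre. Leave alone.
- ink_bottle: Bystander: small brown bottle 33 x 82 x 24 mm lying on its side behind the open paint tin. Origin under its centre. Leave alone.
- felt_pen: Bystander: felt pen 17 x 135 x 16 mm lying near the front edge at the left. Origin under its centre. Leave alone.
Not all that is in view belongs to the job. What is shaped like the load_jar but blue or white is not meant.

How it is judged:
On the way:
1. The jar stands upright on the pan, inside its rim, and is let go (horizontal distance between load_jar and pan_floor below 0.018 m and z of load_jar in the frame of pan_floor between -0.004 and 0.005 m and angle between load_jar's own z axis and vertical below 0.12 rad and contact force between the fingers and load_jar below 0.05 N), for 0.2 s.
At the end, for the whole second after the job is handed in: The jar stands upright on the pan inside its rim (centre within 18 mm of the pan's centre), at rest, and the beam hangs free and still within 0.02 rad of level (pointer within about 4 mm of the middle line) (horizontal distance between load_jar and pan_floor below 0.018 m and z of load_jar in the frame of pan_floor between -0.004 and 0.005 m and angle between load_jar's own z axis and vertical below 0.12 rad and value of joint beam between -0.02 and 0.02 rad and velocity of joint beam between -0.04 and 0.04 rad/s and linear speed of load_jar below 0.02 m/s); the robot touches nothing.
It fails at once if The hand or arm presses on the balance (stand, beam or counterpoise) with more than 16 N (contact force between any of the fingers, the arm and balance above 16 N).
It fails at once if The jar is pressed or dropped on the balance with more than 10 N (contact force between load_jar and balance above 10 N).
It fails at once if A bystander (large capped jar, eraser, small brown bottle, felt pen) is moved more than 30 mm (distance of any of capped_jar, eraser_block, ink_bottle, felt_pen from where it was at the start of the episode above 0.03 m).
It also fails if it takes over 72 s, if anything falls off the work surface, if the arm or the gripper's body presses on something with over 40 N, if the wrist force passes 120 N, or if a joint passes its speed limit or range.

### The arm

A 7-joint arm with a two-finger parallel gripper is mounted at the origin on a cart in front of the work surface, level with it; the furniture and walls round the work are solid. World frame = base frame: x ahead of the robot, y to its left, z up, the work surface at z = 0. Lengths are in m, angles in rad, forces in N, time in s.
With the tool pointing down it reaches from about 0.425 to 0.925 m from the base axis. Payload 6.8 kg.
Tool frame: the origin (TCP) lies at the very end of the fingers, on their centre line; the grasp point (between the pads) lies 19 mm behind it (r.tcp_to_grasp is the distance from the TCP to the grasp point, in m); z points along the fingers, y is the line along which they close (so a half turn about z gives the same grasp; the last joint's range is limited). The gripper opens to 85 mm and grips with 20 to 120 N. Pads are 22 mm wide; open, the fingers measure 114 mm over their backs; the gripper's body (76 mm by 85 mm) begins 54 mm behind the grasp point. The pads swing forward as they close: fully open they stand 13 mm farther back than shut.
Start: joints at [-1.339, 0.477, 0.022, 1.555, -0.011, 1.109, -0.083], TCP at [0.225, 0.636, 0.231] pointing down, gripper open.
Joint ranges: [-2.96, 2.96], [-0.34, 2.1], [-1.41, 1.46], [0.24, 2.44], [-1.37, 4.51], [0.17, 1.92], [-2.96, 2.96]. Speed limits (rad/s): [2.39, 2.39, 3.14, 3.14, 3.14, 3.14, 3.14].

### API

Orientations are given as a rotation vector (axis times angle).
In Python, from bench import r gives the robot as it stands.
- The arm moves only by the tool step_arm, never from a script. Its argument "moves" is a list of rows, each a list of 7 numbers: the shift along the tool's x, y, z in mm, then the turn, a rotation vector about the tool's x, y, z in rad, then the finger opening in mm, from 0 to 85.4. A call has 1 to 8 rows; each row is the pose to reach, as a shift and turn from the pose commanded when the call began, along the tool's axes at that moment; what a row does not reach only later rows make up. A row lasts 1/10 s, in which the tool goes at most 50 mm and 8.59 degrees, less where a joint would pass 70% of its speed; a pose out of reach is approached as far as the arm can. A call with a gripper value outside its range is refused whole. The fingers move at their own pace and stop on an object; "grip_force" is the grip in N (left out, the last holds). Time passes only in rows, so rows that repeat a pose let the fingers close. It gives the time, the measured TCP pose, the force, the opening and the grip force at its end, in the units of the state.
- r.get_obs(): the state, without advancing time (a new reading comes with each control period).
- r.grab_frame(name): name is "scene" or "side" or "wrist"; returns a dict with "image" (384x512x3 uint8, red, green, blue), "depth" (384x512 float32, m along the optical axis (not along the pixel's ray), 0 where there is no reading), "mtx" (3x3 intrinsics, pixels), "rvec" (rotation vector, rad) and "tvec" (3), from world to camera coordinates, as OpenCV has them. Camera axes: x right, y down, z forward; pixel columns grow to the right and rows downward; lengths in m; the calibration is good to about 2 mm. A picture is of the moment at which its call begins.
- r.hand_in(): hands the job in; it is judged then, once.
The state is a dict: "clock": time; "joints": joint angles; "qvel": joint speeds; "tau": joint torques, N m; "tcp_pos": TCP position; "orientation": TCP orientation; "contact_force": force on the tool from outside, world axes, zero at the start; "moment": the same for the moment, N m; "grip_width": finger opening in m; "gripper_force": force on a finger pad.
Only numpy, scipy, OpenCV 4.12 (cv2) and the standard library are available. Lean on these libraries where they do the work, as an engineer would, in place of code of your own. Each camera call takes 0.05 s, during which the arm holds its last target. There are 200 camera calls.

## Working session

There is one attempt and no reset: what is moved stays moved. The work goes in short steps, Python scripts to look and compute and a tool call to move; the robot and the scene stay as the last step left them, time stands still between calls to the robot, and variables do not carry over. Pictures are saved under pics/ and viewed, at most 10 in all, crops included, and the job is handed in when it is done.

Besides the shell and the picture viewer there is one more tool, called after ">>>" as name([rows], argument=value, ...), one row to a line, values as JSON. step_arm: Moves the arm, as the interface text tells. Its arguments: {"type":"object","properties":{"moves":{"type":"array","items":{"type":"array","items":{"type":"number"}}},"grip_force":{"type":"number"}},"required":["moves"]}

```bash
mkdir -p pics; ls; cat > h.py <<'E'
import numpy as np, cv2
from bench import r
def grab(n,save=None):
    f=r.grab_frame(n)
    if save: cv2.imwrite('pics/'+save,cv2.cvtColor(f['image'],cv2.COLOR_RGB2BGR))
    return f
def pts(f):
    d=f['depth'];K=f['mtx'];R=cv2.Rodrigues(np.array(f['rvec'],float))[0]
    v,u=np.mgrid[:d.shape[0],:d.shape[1]]
    P=np.stack([(u-K[0,2])/K[0,0]*d,(v-K[1,2])/K[1,1]*d,d],-1)
    return (P-np.ravel(f['tvec']))@R
E
python3 - <<'E'
from h import *
a=grab('scene');b=grab('side')
im=np.hstack([a['image'],b['image']])
for n,f in(('scene',a),('side',b)):
    np.savez(n+'.npz',**f)
    cv2.imwrite(f'pics/{n}0.png',cv2.resize(f['image'][:,:,::-1],(800,600),interpolation=cv2.INTER_CUBIC))
print(r.get_obs())
E
```

```text
pics
{'clock': 0.1, 'joints': array([-1.33913684,  0.47774614,  0.02234751,  1.55635803, -0.01151898,
        1.10929555, -0.08310517]), 'qvel': array([ 8.04141602e-05, -2.73392719e-03,  8.00874476e-05, -1.89781579e-03,
        4.07057945e-04,  1.38541010e-03, -3.58522068e-04]), 'tau': array([ 3.92800473e-03, -5.97754920e+01,  1.61348663e+00, -2.81951612e+01,
        1.28933552e-02,  5.08740137e-03,  3.76111200e-05]), 'tcp_pos': array([0.22477973, 0.63590266, 0.23040148]), 'orientation': array([-5.31096545e-01, -3.09619536e+00,  2.62268192e-03]), 'contact_force': array([-0.38570543,  0.47992542, -0.01472893]), 'moment': array([ 0.02413427,  0.0198532 , -0.04293694]), 'gripper_force': 0.0, 'grip_width': 0.08522193191581892}
```

View pics/scene0.png

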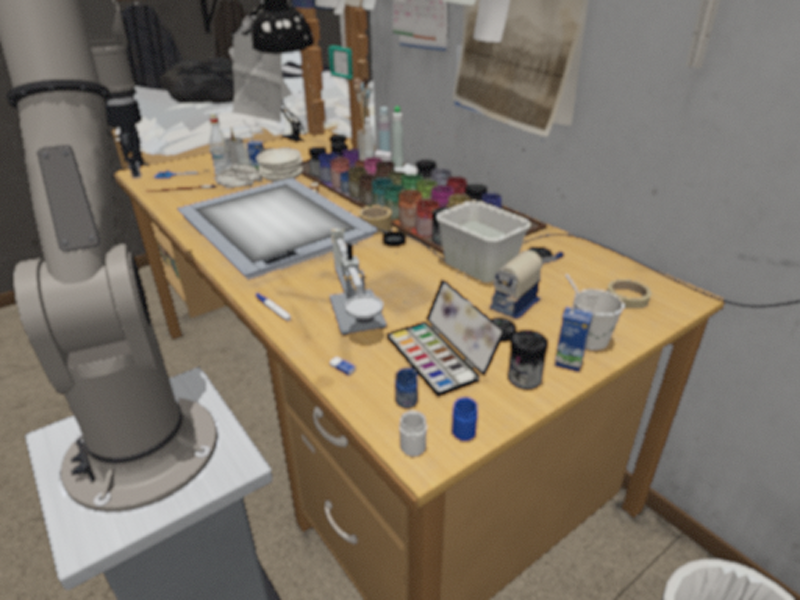

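View pics/side0.png

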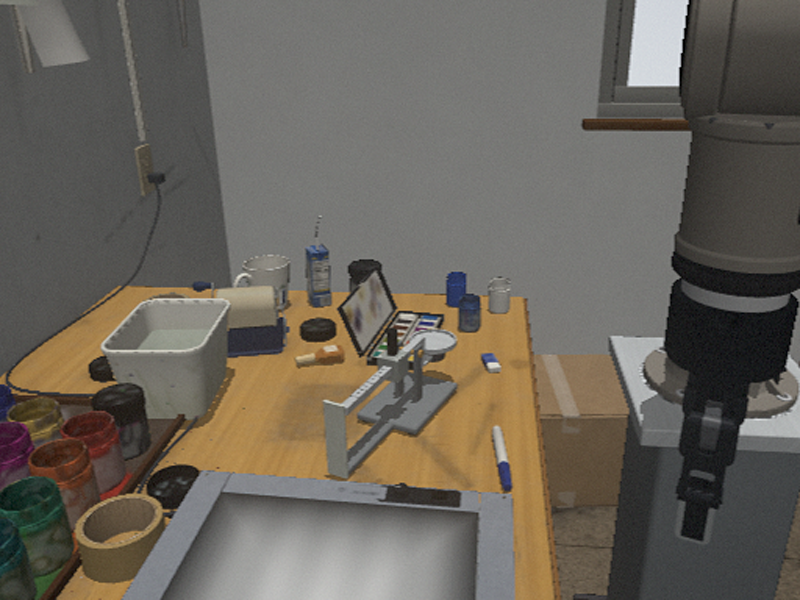

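Scene picture (800x600): the jar-shaped things are at (405,387), dark grey glass in front of the paint tin; (465,418), plain blue; and (412,433), white. The one at (405,387) fits: it is neither blue nor white, and it stands by the tin. The balance pan is at (364,308) and the beam runs up to about (340,240). I'll confirm the jar in a crop and measure.

```bash
python3 - <<'E'
from h import *
a=dict(np.load('scene.npz'));b=dict(np.load('side.npz'))
c1=cv2.resize(a['image'][215:300,235:320],(400,400),interpolation=cv2.INTER_CUBIC)
c2=cv2.resize(b['image'][165:225,265:335],(400,400),interpolation=cv2.INTER_CUBIC)
cv2.imwrite('pics/crop1.png',np.hstack([c1,c2])[:,:,::-1])
for n,f in(('scene',a),('side',b)):
    P=pts(f); 
    def q(name,u0,v0,u1,v1,z0,z1):
        p=P[v0:v1,u0:u1].reshape(-1,3);m=(p[:,2]>z0)&(p[:,2]<z1);p=p[m]
        print(n,name,len(p), p.min(0).round(3),p.max(0).round(3),np.median(p,0).round(3)) if len(p) else print(n,name,0)
    if n=='scene':
        q('jar',250,233,270,262,.02,.08); q('jartop',250,233,270,262,.055,.075)
        q('blue',287,252,308,282,.02,.08); q('white',253,262,275,292,.02,.08); q('pan',217,185,248,208,.05,.1)
        q('post',208,140,240,185,.115,.2); q('base',205,180,250,215,.008,.02)
        for v in range(145,190,3): print(v,[tuple(P[v,u].round(3)) for u in range(213,236,4)])
    else:
        q('jar',292,186,310,213,.02,.08); q('jartop',292,186,310,213,.055,.075); q('post',246,205,258,230,.115,.2); q('pan',265,208,295,230,.05,.09)
        q('plate',205,253,226,305,.02,.125); q('beam',225,215,270,260,.085,.105);q('base',228,240,295,278,.008,.02)
E
```

```text
scene jar 298 [ 0.386 -0.191  0.02 ] [ 0.427 -0.147  0.063] [ 0.404 -0.175  0.045]
scene jartop 68 [ 0.388 -0.19   0.055] [ 0.427 -0.148  0.063] [ 0.407 -0.168  0.059]
scene blue 348 [ 0.415 -0.309  0.02 ] [ 0.458 -0.266  0.063] [ 0.432 -0.29   0.046]
scene white 376 [ 0.329 -0.283  0.02 ] [ 0.371 -0.24   0.063] [ 0.348 -0.267  0.046]
scene pan 342 [0.422 0.003 0.05 ] [0.507 0.137 0.089] [0.463 0.045 0.072]
scene post 49 [0.5   0.155 0.115] [0.515 0.171 0.15 ] [0.505 0.161 0.134]
scene base 429 [0.419 0.003 0.008] [0.559 0.246 0.017] [0.469 0.104 0.013]
145 [(np.float64(0.638), np.float64(0.461), np.float64(0.044)), (np.float64(0.651), np.float64(0.45), np.float64(0.044)), (np.float64(0.666), np.float64(0.441), np.float64(0.043)), (np.float64(0.68), np.float64(0.432), np.float64(0.043)), (np.float64(0.693), np.float64(0.421), np.float64(0.043)), (np.float64(0.702), np.float64(0.404), np.float64(0.046))]
148 [(np.float64(0.554), np.float64(0.312), np.float64(0.11)), (np.float64(0.567), np.float64(0.304), np.float64(0.109)), (np.float64(0.65), np.float64(0.416), np.float64(0.043)), (np
[... 4678 characters left out ...]
0.519), np.float64(0.183), np.float64(0.015)), (np.float64(0.474), np.float64(0.081), np.float64(0.081)), (np.float64(0.503), np.float64(0.104), np.float64(0.06))]
side jar 278 [ 0.386 -0.276  0.02 ] [ 0.435 -0.141  0.063] [ 0.407 -0.152  0.044]
side jartop 77 [ 0.387 -0.189  0.056] [ 0.426 -0.143  0.063] [ 0.407 -0.159  0.06 ]
side post 116 [0.501 0.163 0.115] [0.515 0.18  0.152] [0.507 0.174 0.135]
side pan 376 [0.422 0.004 0.05 ] [0.492 0.134 0.089] [0.454 0.048 0.074]
side plate 614 [0.547 0.265 0.02 ] [0.578 0.322 0.116] [0.561 0.315 0.075]
side beam 498 [0.471 0.085 0.085] [0.551 0.287 0.105] [0.514 0.189 0.098]
side base 1361 [0.42  0.054 0.008] [0.561 0.226 0.02 ] [0.493 0.151 0.016]
```

View pics/crop1.png

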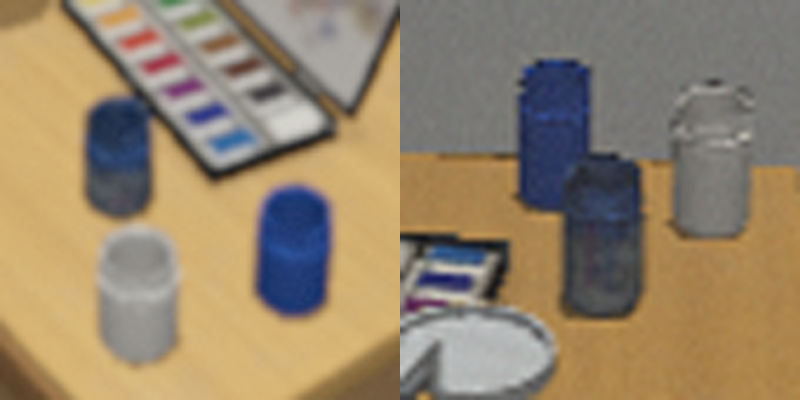

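The crop shows the load: grey-glass jar with dark blue paint inside (left crop at (120,155)). The other two are solid blue and white decoys.

```bash
cat >> h.py <<'E'
from scipy.spatial.transform import Rotation as Ro
def rel(x,y,z,yv=None):
    "shift (mm) and turn in tool axes from the present pose to world x,y,z, tool y along yv (xy), pointing down"
    o=r.get_obs();R=Ro.from_rotvec(o['orientation'])
    d=R.inv().apply(np.array([x,y,z])-o['tcp_pos'])*1000
    t=np.zeros(3)
    if yv is not None:
        yv=np.array([*yv,0])/np.hypot(*yv);Z=np.array([0,0,-1.]);X=np.cross(yv,Z)
        t=(R.inv()*Ro.from_matrix(np.stack([X,yv,Z],1))).as_rotvec()
    print((x,y,z),'->',d.round(1),t.round(3))
E
python3 - <<'E'
from h import *
from scipy.optimize import least_squares
a=dict(np.load('scene.npz'));b=dict(np.load('side.npz'))
def fit(p,r0=None):
    f=lambda q:np.hypot(p[:,0]-q[0],p[:,1]-q[1])-(r0 if r0 else q[2])
    s=least_squares(f,[*p[:,:2].mean(0),.03],loss='soft_l1',f_scale=.001);return s.x.round(4),np.abs(s.fun).mean().round(4)
A=pts(a).reshape(-1,3);B=pts(b).reshape(-1,3);P=np.vstack([A,B])
def box(Q,x0,x1,y0,y1,z0,z1):
    m=(Q[:,0]>x0)&(Q[:,0]<x1)&(Q[:,1]>y0)&(Q[:,1]<y1)&(Q[:,2]>z0)&(Q[:,2]<z1);return Q[m]
for Q in(A,B,P):
    print('jar',fit(box(Q,.38,.435,-.2,-.135,.008,.046),.0215),'pan',fit(box(Q,.41,.51,-.01,.075,.074,.09)),'post',fit(box(Q,.49,.53,.15,.19,.118,.15),.008))
    bs=box(Q,.40,.58,.03,.26,.010,.02);print('base',cv2.minAreaRect((bs[:,:2]*1000).astype(np.float32)))
    pl=box(Q,.53,.59,.29,.34,.07,.118);print('plate',len(pl),pl.mean(0).round(4),pl.min(0).round(3),pl.max(0).round(3))
    pn=box(Q,.44,.475,.02,.06,.05,.09);print('panfloor z',np.median(pn[:,2]))
tin=box(P,.43,.6,-.3,-.05,.008,.2)
for x in np.arange(.43,.6,.02):
  print(round(x,2),[(round(y,2),round(q[:,2].max(),3)) for y in np.arange(-.26,-.05,.03) if len(q:=box(tin,x,x+.02,y,y+.03,.008,.2))])
rel(.45,.40,.23,(.944,-.333));rel(.5,.1,.23,(.93,-.36))
E
```

```text
jar (array([ 0.4077, -0.1683,  0.03  ]), np.float64(0.0012)) pan (array([0.4601, 0.041 , 0.0365]), np.float64(0.0014)) post (array([0.5081, 0.1669, 0.03  ]), np.float64(0.0014))
base ((501.8318786621094, 153.43240356445312), (223.11769104003906, 98.9677505493164), 69.8218994140625)
plate 71 [0.5618 0.31   0.0956] [0.549 0.294 0.071] [0.577 0.323 0.112]
panfloor z 0.07103639604155738
jar (array([ 0.4026, -0.1296,  0.03  ]), np.float64(0.0052)) pan (array([0.4599, 0.0455, 0.0343]), np.float64(0.0058)) post (array([0.5076, 0.1684, 0.03  ]), np.float64(0.0011))
base ((502.7695617675781, 156.8250274658203), (223.7332305908203, 101.27116394042969), 68.43351745605469)
plate 305 [0.5625 0.3137 0.0936] [0.548 0.29  0.07 ] [0.578 0.322 0.116]
panfloor z 0.07322633487244753
jar (array([ 0.4072, -0.1677,  0.03  ]), np.float64(0.0017)) pan (array([0.4593, 0.044 , 0.0348]), np.float64(0.0051)) post (array([0.5077, 0.168 , 0.03  ]), np.float64(0.0013))
base ((501.80450439453125, 155.38479614257812), (227.01068115234375, 102.45411682128906), 69.1948471069336)
plate 376 [0.5623 0.313  0.094 ] [0.548 
[... 1475 characters left out ...]
4(-0.26), np.float64(0.095)), (np.float64(-0.23), np.float64(0.106)), (np.float64(-0.2), np.float64(0.106)), (np.float64(-0.17), np.float64(0.105)), (np.float64(-0.14), np.float64(0.069)), (np.float64(-0.11), np.float64(0.057)), (np.float64(-0.08), np.float64(0.047))]
0.59 [(np.float64(-0.26), np.float64(0.095)), (np.float64(-0.23), np.float64(0.102)), (np.float64(-0.2), np.float64(0.107)), (np.float64(-0.17), np.float64(0.106)), (np.float64(-0.14), np.float64(0.108)), (np.float64(-0.11), np.float64(0.108)), (np.float64(-0.08), np.float64(0.07))]
(0.45, 0.4, 0.23) -> [-291.  -147.4    0.7] [-1.00e-03  1.00e-03  1.57e+00]
(0.5, 0.1, 0.23) -> [-438.1 -413.5    1.1] [-1.0e-03  1.0e-03  1.6e+00]
```

>>> step_arm([
  [-42,-21,0,0,0,0.14,85],
  [-84,-42,0,0,0,0.28,85],
  [-126,-63,0,0,0,0.42,85],
  [-168,-84,0,0,0,0.56,80],
  [-210,-105,0,0,0,0.7,75],
  [-252,-126,0,0,0,0.84,70],
  [-291,-147,0,0,0,0.98,65],
  [-320,-190,0,0,0,1.12,65],
])

```text
clock: 0.9
tcp_pos: [0.465, 0.3519, 0.2311]
orientation: [2.101, 2.335, 0.002]
contact_force: [0.7, -0.3, -0.8]
grip_width: 0.0651
gripper_force: 0.0
```

```bash
python3 - <<'E'
from h import *
rel(.5,.1,.23,(.936,-.352));rel(.407,-.168,.22,(.936,-.352))
E
```

```text
(0.5, 0.1, 0.23) -> [-254.2    8.4    1.1] [ 0.001 -0.001  0.465]
(0.407, -0.168, 0.22) -> [-510.9 -112.3   10.8] [ 0.001 -0.001  0.465]
```

>>> step_arm([
  [-48,2,1,0,0,0.1,62],
  [-96,4,1,0,0,0.2,62],
  [-144,6,1,0,0,0.3,62],
  [-192,8,1,0,0,0.4,62],
  [-240,6,1,0,0,0.465,62],
  [-286,-12,1,0,0,0.465,62],
  [-331,-33,1,0,0,0.465,62],
  [-376,-54,1,0,0,0.465,62],
])

```text
clock: 1.7
tcp_pos: [0.4498, -0.0291, 0.2301]
orientation: [-2.578, -1.795, 0.0]
contact_force: [-0.0, -1.3, 1.0]
grip_width: 0.0621
gripper_force: 0.0
```

```bash
python3 - <<'E'
from h import *
rel(.407,-.168,.2,(.936,-.352))
E
```

```text
(0.407, -0.168, 0.2) -> [-145.1    8.    30.1] [-0.     0.     0.006]
```

>>> step_arm([
  [-45,2,10,0,0,0,62],
  [-90,5,20,0,0,0,62],
  [-135,7,40,0,0,0,62],
  [-145,8,70,0,0,0,62],
  [-145,8,80,0,0,0,62],
  [-145,8,80,0,0,0,62],
])

```text
clock: 2.3
tcp_pos: [0.4071, -0.1654, 0.1492]
orientation: [-2.576, -1.794, 0.005]
contact_force: [0.4, 0.5, 0.3]
grip_width: 0.0618
gripper_force: 0.0
```

```bash
python3 - <<'E'
from h import *
f=grab('wrist','w1.png');Q=pts(f).reshape(-1,3)
m=(abs(Q[:,0]-.407)<.035)&(abs(Q[:,1]+.168)<.035)&(Q[:,2]>.05)&(Q[:,2]<.075);p=Q[m]
print(m.sum(),p.min(0),p.max(0),cv2.minEnclosingCircle((p[:,:2]*1000).astype(np.float32)) if len(p) else 0)
o=r.get_obs();print(o['tcp_pos'],o['contact_force']);rel(.407,-.168,.016,(.936,-.352))
E
```

```text
890 [ 0.38994838 -0.18756118  0.05002696] [ 0.43083757 -0.14728591  0.06351579] ((410.3640441894531, -166.97573852539062), 21.12807846069336)
[ 0.40811357 -0.16521579  0.15013994] [ 0.58122704 -0.66633067  0.26681529]
(0.407, -0.168, 0.016) -> [-2.900e+00  1.000e-01  1.341e+02] [-0.002  0.     0.007]
```

View pics/w1.png

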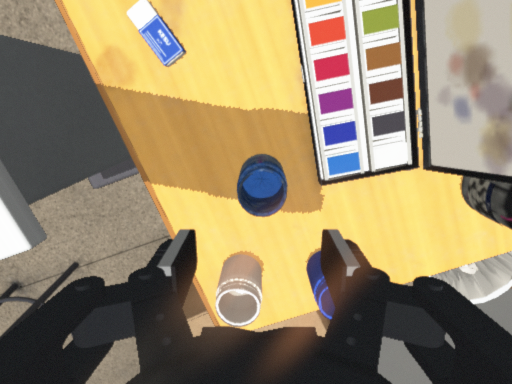

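Wrist view: the load jar is at (262,185), with the tin's corner to its right at (320,180). The white and blue decoys are at (240,290) and (325,280), clear of the fingers. Going down now.

>>> step_arm([
  [-2,2,40,0,0,0.006,62],
  [-2,2,80,0,0,0.006,62],
  [-2,2,110,0,0,0.006,62],
  [-2,2,125,0,0,0.006,62],
  [-2,2,134,0,0,0.006,62],
  [-2,2,134,0,0,0.006,62],
  [-2,2,134,0,0,0.006,50],
  [-2,2,134,0,0,0.006,40],
], grip_force=25)

```text
clock: 3.15
tcp_pos: [0.4103, -0.1684, 0.0175]
orientation: [2.582, 1.788, 0.003]
contact_force: [-0.4, 1.3, 4.4]
grip_width: 0.0414
gripper_force: 24.6
```

>>> step_arm([
  [0,0,0,0,0,0,35],
  [0,0,0,0,0,0,35],
  [0,0,0,0,0,0,35],
  [0,0,0,0,0,0,35],
])

```text
clock: 3.55
tcp_pos: [0.4103, -0.1684, 0.0174]
orientation: [2.582, 1.788, 0.003]
contact_force: [-1.2, 1.1, 8.3]
grip_width: 0.0412
gripper_force: 25.1
```

>>> step_arm([
  [0,0,-5,0,0,0,35],
  [0,0,-15,0,0,0,35],
  [0,0,-35,0,0,0,35],
  [0,0,-70,0,0,0,35],
  [0,0,-105,0,0,0,35],
  [0,0,-130,0,0,0,35],
  [0,0,-130,0,0,0,35],
  [0,0,-130,0,0,0,35],
])

```text
clock: 4.35
tcp_pos: [0.4093, -0.1681, 0.1466]
orientation: [2.583, 1.789, 0.002]
contact_force: [0.4, 0.2, -2.3]
grip_width: 0.0414
gripper_force: 26.3
```

```bash
python3 - <<'E'
from h import *
for k in range(2):
    o=r.get_obs();print(o['tcp_pos'],o['contact_force'],o['moment'],o['orientation'])
    f=grab(['scene','side'][k]);Q=pts(f).reshape(-1,3)
    t=o['tcp_pos'];m=(np.hypot(Q[:,0]-t[0],Q[:,1]-t[1])<.03)&(Q[:,2]>.08)&(Q[:,2]<t[2]+.06);p=Q[m];print(len(p),p.min(0),p.max(0))
    i=f['image'];K=f['mtx'];c=cv2.projectPoints(t[None],np.array(f['rvec'],float),np.array(f['tvec'],float),K,None)[0].ravel().astype(int);print(c)
    s=40;cv2.imwrite(f'pics/l{k}.png',cv2.resize(i[c[1]-s:c[1]+s,c[0]-s:c[0]+s,::-1],(400,400),interpolation=cv2.INTER_CUBIC))
cv2.imwrite('pics/l.png',np.hstack([cv2.imread('pics/l0.png'),cv2.imread('pics/l1.png')]))
E
```

```text
[ 0.40929077 -0.16813368  0.14660737] [ 0.38973832  0.15178758 -2.30718333] [ 0.01972477 -0.06252391  0.02486882] [2.58266834e+00 1.78854634e+00 2.29030116e-03]
525 [ 0.37955666 -0.19139269  0.12713687] [ 0.43155301 -0.14846556  0.2064196 ]
[259 213]
[ 0.4086593  -0.16805674  0.14587996] [ 0.71349628  0.54400946 -2.59560929] [-0.03135071 -0.00066957  0.00468499] [-2.58214137e+00 -1.78780902e+00  2.03229118e-04]
437 [ 0.37980924 -0.19039112  0.12763411] [ 0.43842056 -0.14041717  0.20442776]
[300 163]
```

View pics/l.png

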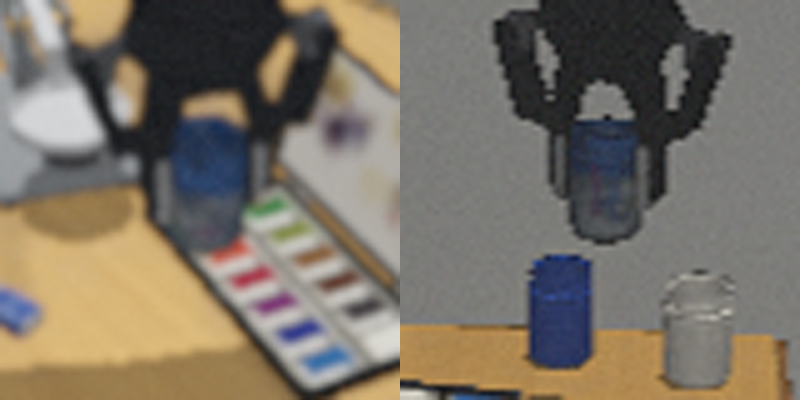

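The jar hangs upright between the pads, left crop (205,185), right crop (605,180), and pulls with about 2.4 N. Next: over the pan.

```bash
python3 - <<'E'
from h import *
rel(.46,.042,.146,(.936,-.352))
E
```

```text
(0.46, 0.042, 0.146) -> [214.9 -25.7  -0.5] [-0.002  0.    -0.   ]
```

>>> step_arm([
  [25,-3,0,0,0,0,35],
  [60,-7,0,0,0,0,35],
  [95,-11,0,0,0,0,35],
  [130,-15,0,0,0,0,35],
  [165,-20,0,0,0,0,35],
  [195,-23,0,0,0,0,35],
  [210,-25,0,0,0,0,35],
  [215,-26,0,0,0,0,35],
])

```text
clock: 5.25
tcp_pos: [0.4603, 0.0428, 0.1454]
orientation: [-2.581, -1.791, 0.003]
contact_force: [-0.6, -0.6, -2.4]
grip_width: 0.0414
gripper_force: 26.3
```

>>> step_arm([
  [0,0,20,0,0,0,35],
  [0,0,30,0,0,0,35],
  [0,0,35,0,0,0,35],
  [0,0,35,0,0,0,35],
  [0,0,35,0,0,0,35],
])

```text
clock: 5.75
tcp_pos: [0.4608, 0.0411, 0.1115]
orientation: [2.584, 1.786, 0.0]
contact_force: [0.1, 0.0, -1.9]
grip_width: 0.0415
gripper_force: 26.3
```

```bash
python3 - <<'E'
from h import *
def box(Q,x0,x1,y0,y1,z0,z1):
    m=(Q[:,0]>x0)&(Q[:,0]<x1)&(Q[:,1]>y0)&(Q[:,1]<y1)&(Q[:,2]>z0)&(Q[:,2]<z1);return Q[m]
o=r.get_obs();print(o['tcp_pos'],o['contact_force'],o['orientation'])
c=[]
for n in('scene','side'):
    f=grab(n);np.savez(n+'1.npz',**f);Q=pts(f).reshape(-1,3)
    p=box(Q,.41,.51,-.01,.09,.06,.08);print(n,'pan',len(p),p.min(0).round(3),p.max(0).round(3))
    p=box(Q,.43,.49,.01,.075,.09,.106);print('jar low',len(p),p.min(0).round(3),p.max(0).round(3))
    t=np.array([.46,.06,.095]);K=f['mtx'];u=cv2.projectPoints(t[None],np.array(f['rvec'],float),np.array(f['tvec'],float),K,None)[0].ravel().astype(int)
    c.append(cv2.resize(f['image'][u[1]-35:u[1]+35,u[0]-35:u[0]+35,::-1],(400,400),interpolation=cv2.INTER_CUBIC))
cv2.imwrite('pics/p.png',np.hstack(c))
rel(.46,.042,.0835,(.936,-.352))
E
```

```text
[0.46081041 0.04110075 0.11152847] [ 0.11407636  0.04071783 -1.8798241 ] [2.58422860e+00 1.78608660e+00 3.50336632e-05]
scene pan 238 [0.422 0.004 0.068] [0.498 0.078 0.079]
jar low 36 [0.437 0.019 0.095] [0.473 0.049 0.105]
side pan 301 [0.422 0.012 0.062] [0.497 0.089 0.08 ]
jar low 61 [0.437 0.045 0.094] [0.479 0.067 0.106]
(0.46, 0.042, 0.0835) -> [-0.  -1.2 28.3] [ 0.001 -0.001 -0.001]
```

View pics/p.png

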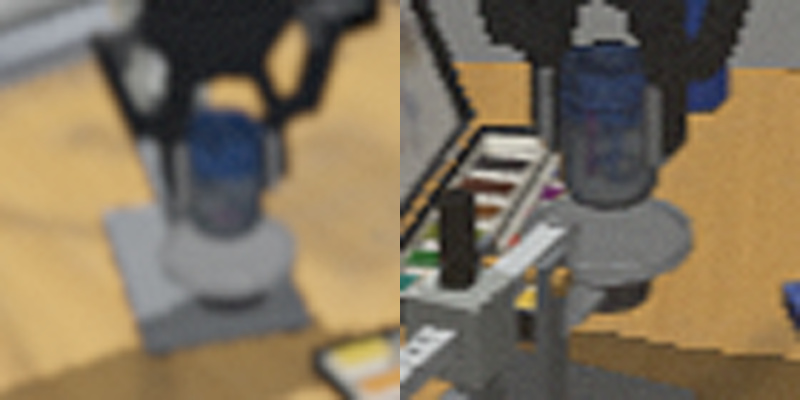

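The jar is centred over the pan, left crop (228,240), right crop (610,225). Lowering gently in small steps and watching the force.

>>> step_arm([
  [0,-1,6,0,0,0,35],
  [0,-1,12,0,0,0,35],
  [0,-1,16,0,0,0,35],
  [0,-1,17,0,0,0,35],
  [0,-1,18,0,0,0,35],
  [0,-1,19,0,0,0,35],
  [0,-1,20,0,0,0,35],
  [0,-1,20,0,0,0,35],
])

```text
clock: 6.65
tcp_pos: [0.4597, 0.0422, 0.0913]
orientation: [-2.583, -1.788, -0.0]
contact_force: [0.5, -0.6, -2.1]
grip_width: 0.0413
gripper_force: 26.3
```

>>> step_arm([
  [0,0,1,0,0,0,35],
  [0,0,2,0,0,0,35],
  [0,0,3,0,0,0,35],
  [0,0,4,0,0,0,35],
  [0,0,4,0,0,0,35],
  [0,0,4,0,0,0,35],
])

```text
clock: 7.25
tcp_pos: [0.4597, 0.0421, 0.0873]
orientation: [-2.583, -1.788, 0.0]
contact_force: [-0.0, 0.1, -1.5]
grip_width: 0.0417
gripper_force: 26.3
```

>>> step_arm([
  [0,0,0.5,0,0,0,35],
  [0,0,1,0,0,0,35],
  [0,0,1.5,0,0,0,35],
  [0,0,2,0,0,0,35],
  [0,0,2,0,0,0,35],
  [0,0,2,0,0,0,35],
])

```text
clock: 7.85
tcp_pos: [0.4597, 0.0421, 0.0853]
orientation: [-2.583, -1.788, 0.0]
contact_force: [-0.2, -0.5, -1.7]
grip_width: 0.0415
gripper_force: 26.3
```

>>> step_arm([
  [0,0,0.5,0,0,0,35],
  [0,0,1,0,0,0,35],
  [0,0,1,0,0,0,35],
  [0,0,1,0,0,0,35],
])

```text
clock: 8.25
tcp_pos: [0.4597, 0.0421, 0.0843]
orientation: [-2.583, -1.788, 0.0]
contact_force: [0.1, 0.3, -1.6]
grip_width: 0.0415
gripper_force: 26.4
```

```bash
python3 - <<'E'
from h import *
f=grab('side');P=pts(f)
c=P[140:300,200:300].reshape(-1,3)
d=np.array([.352,.936]);piv=np.array([.490,.1215])
u=(c[:,:2]-piv)@d; v=(c[:,:2]-piv)@np.array([.936,-.352])
# beam top heights along the beam and pan heights
for a in np.arange(-.12,.2,.02):
    m=(abs(u-a)<.006)&(abs(v)<.008)&(c[:,2]>.06)&(c[:,2]<.16); 
    if m.any(): print(round(a,3),np.median(c[m,2]).round(4),c[m,2].max().round(4),m.sum())
print(r.get_obs()['tcp_pos'],r.get_obs()['contact_force'])
E
```

```text
-0.1 0.1231 0.1301 36
-0.08 0.1589 0.1598 4
-0.06 0.0996 0.1306 111
-0.04 0.0832 0.0989 18
-0.02 0.0995 0.1009 12
0.0 0.1 0.1025 15
0.04 0.1424 0.155 16
0.06 0.1173 0.148 68
0.08 0.1054 0.1077 21
0.1 0.1066 0.1094 26
0.12 0.1075 0.1099 26
0.14 0.1097 0.1123 30
0.16 0.1117 0.113 31
0.18 0.1106 0.115 48
[0.45973173 0.04212131 0.08428991] [ 0.33549722  0.49025131 -0.61661278]
```

The beam already lies pan-down on its stop. One more millimetre, then check the force.

>>> step_arm([
  [0,0,0.5,0,0,0,35],
  [0,0,0.5,0,0,0,35],
  [0,0,0.5,0,0,0,35],
])

```text
clock: 8.6
tcp_pos: [0.4598, 0.0422, 0.0838]
orientation: [-2.583, -1.788, -0.0]
contact_force: [0.1, 0.4, -0.6]
grip_width: 0.0415
gripper_force: 26.4
```

>>> step_arm([
  [0,0,0.4,0,0,0,35],
  [0,0,0.4,0,0,0,35],
  [0,0,0.4,0,0,0,35],
])

```text
clock: 8.9
tcp_pos: [0.4598, 0.0422, 0.0834]
orientation: [-2.583, -1.788, -0.0]
contact_force: [-0.1, 0.8, -0.5]
grip_width: 0.0412
gripper_force: 26.4
```

>>> step_arm([
  [0,0,0.4,0,0,0,35],
  [0,0,0.4,0,0,0,35],
  [0,0,0.4,0,0,0,35],
])

```text
clock: 9.2
tcp_pos: [0.4598, 0.0422, 0.083]
orientation: [-2.583, -1.788, -0.0]
contact_force: [-0.2, 0.3, -0.1]
grip_width: 0.0415
gripper_force: 26.5
```

>>> step_arm([
  [0,0,0,0,0,0,43],
  [0,0,0,0,0,0,45],
  [0,0,0,0,0,0,48],
  [0,0,0,0,0,0,52],
  [0,0,0,0,0,0,58],
  [0,0,0,0,0,0,62],
  [0,0,0,0,0,0,62],
], grip_force=20)

```text
clock: 9.9
tcp_pos: [0.4598, 0.0421, 0.083]
orientation: [-2.583, -1.788, -0.0]
contact_force: [0.1, -0.2, 0.3]
grip_width: 0.0618
gripper_force: 0.0
```

```bash
python3 - <<'E'
from h import *
c=[]
o=r.get_obs();print(o['tcp_pos'],o['contact_force'])
for n in('scene','side'):
    f=grab(n);Q=pts(f).reshape(-1,3)
    m=(abs(Q[:,0]-.46)<.024)&(abs(Q[:,1]-.042)<.032)&(Q[:,2]>.122)&(Q[:,2]<.14);p=Q[m];print(n,'jar top',len(p),p.min(0).round(3),p.max(0).round(3))
    t=np.array([.46,.06,.095]);K=f['mtx'];u=cv2.projectPoints(t[None],np.array(f['rvec'],float),np.array(f['tvec'],float),K,None)[0].ravel().astype(int)
    c.append(cv2.resize(f['image'][u[1]-35:u[1]+35,u[0]-35:u[0]+35,::-1],(400,400),interpolation=cv2.INTER_CUBIC))
cv2.imwrite('pics/p2.png',np.hstack(c))
E
```

```text
[0.45975738 0.04213797 0.08299684] [ 0.10732845 -0.21453178  0.3297091 ]
scene jar top 36 [0.436 0.017 0.122] [0.483 0.059 0.135]
side jar top 81 [0.437 0.016 0.122] [0.484 0.062 0.138]
```

View pics/p2.png

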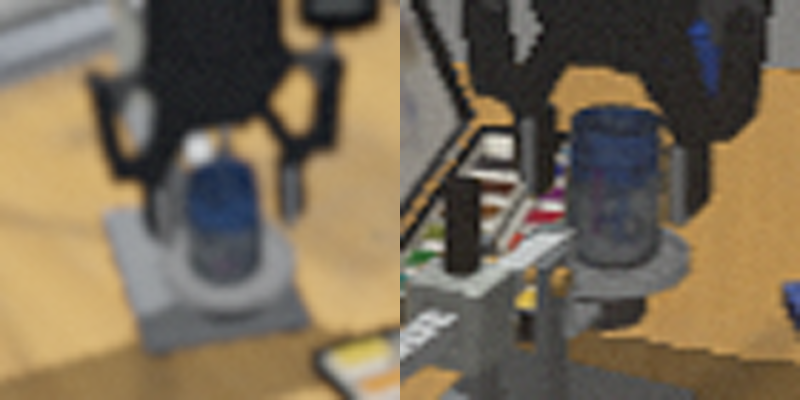

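The jar stands free in the pan, left crop (225,215), right crop (612,190). I'll lift off, close the fingers above the balance and come down inside the post.

>>> step_arm([
  [0,0,-10,0,0,0,62],
  [0,0,-30,0,0,0,62],
  [0,0,-60,0,0,0,62],
  [0,0,-90,0,0,0,62],
  [0,0,-115,0,0,0,62],
  [40,0,-115,0,0,0,30],
  [80,0,-115,0,0,0,0],
  [100,0,-115,0,0,0,0],
])

```text
clock: 10.8
tcp_pos: [0.4959, 0.1393, 0.199]
orientation: [-2.58, -1.792, -0.004]
contact_force: [0.1, 0.1, 0.9]
grip_width: 0.0185
gripper_force: 0.0
```

```bash
cat >> h.py <<'E'
d=np.array([.352,.936]);nv=np.array([.936,-.352]);piv=np.array([.490,.1215])
def look():
    "post place along the beam and the beam's slope, from both cameras' depth"
    for n in('side','scene'):
        f=grab(n);c=pts(f).reshape(-1,3);u=(c[:,:2]-piv)@d;v=(c[:,:2]-piv)@nv
        m=(abs(v)<.012)&(c[:,2]>.124)&(c[:,2]<.139)&(u>.025)&(u<.17)
        col=f['image'].reshape(-1,3).max(1)<75;m&=col
        s=(abs(v)<.005)&(c[:,2]>.08)&(c[:,2]<.118)&(u>.03)&(u<.192)
        pu=np.median(u[m]) if m.any() else np.nan
        s&=abs(u-pu)>.023
        k=np.polyfit(u[s],c[s,2],1) if s.sum()>20 else [np.nan]*2
        print(n,'post u',m.sum(),u[m].min().round(4) if m.any() else 0,u[m].max().round(4) if m.any() else 0,pu.round(4),'slope',np.round(k,4),s.sum())
    o=r.get_obs();t=o['tcp_pos'];print('tcp u,v,z',((t[:2]-piv)@d).round(4),((t[:2]-piv)@nv).round(4),t[2].round(4),'F',o['contact_force'].round(2),o['clock'])
E
python3 -c "
from h import *
look();rel(*(piv+.019*d),.13,nv)
f=grab('wrist','w2.png')"
```

```text
side post u 42 0.0457 0.0566 0.0532 slope [0.0417 0.1035] 165
scene post u 8 0.0356 0.0411 0.0391 slope [0.062  0.0995] 42
tcp u,v,z 0.0181 -0.0008 0.1983 F [ 0.06 -0.46  0.03] 10.9
(np.float64(0.496688), np.float64(0.139284), 0.13) -> [ 0.9  0.8 68.3] [ 0.001 -0.     0.004]
```

View pics/w2.png

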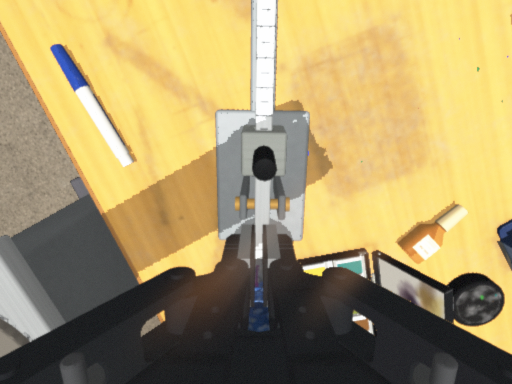

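Wrist view: post at (264,163), pivot pin at (263,204). The fingers come down between them and line up with the beam. Descending and pushing outward.

>>> step_arm([
  [0,1,25,0,0,0,0],
  [0,1,45,0,0,0,0],
  [0,1,58,0,0,0,0],
  [0,1,66,0,0,0,0],
  [0,1,66,0,0,0,0],
])

```text
clock: 11.45
tcp_pos: [0.4953, 0.1344, 0.1314]
orientation: [2.584, 1.786, -0.003]
contact_force: [0.5, -0.4, -0.4]
grip_width: 0.0002
gripper_force: 0.0
```

>>> step_arm([
  [2,0,0,0,0,0,0],
  [4,0,0,0,0,0,0],
  [6,0,0,0,0,0,0],
  [8,0,0,0,0,0,0],
  [10,0,0,0,0,0,0],
  [12,0,0,0,0,0,0],
  [14,0,0,0,0,0,0],
  [16,0,0,0,0,0,0],
])

```text
clock: 12.25
tcp_pos: [0.5016, 0.1502, 0.132]
orientation: [2.583, 1.787, -0.0]
contact_force: [-0.5, -1.5, 0.8]
grip_width: -0.0
gripper_force: 0.8
```

```bash
python3 -c "
from h import *
look()"
```

```text
side post u 43 0.0364 0.061 0.0578 slope [0.0477 0.1023] 161Traceback (most recent call last):
  File "<string>", line 3, in <module>
    look()
    ~~~~^^
  File "h.py", line 33, in look
    print(n,'post u',m.sum(),u[m].min().round(4) if m.any() else 0,u[m].max().round(4) if m.any() else 0,pu.round(4),'slope',np.round(k,4),s.sum())
                                                                                                         ^^^^^^^^
AttributeError: 'float' object has no attribute 'round'
```

>>> step_arm([
  [3,0,0,0,0,0,0],
  [6,0,0,0,0,0,0],
  [9,0,0,0,0,0,0],
  [12,0,0,0,0,0,0],
  [15,0,0,0,0,0,0],
  [18,0,0,0,0,0,0],
  [21,0,0,0,0,0,0],
  [24,0,0,0,0,0,0],
])

```text
clock: 13.15
tcp_pos: [0.5101, 0.173, 0.132]
orientation: [2.583, 1.788, -0.0]
contact_force: [0.1, -1.9, -0.2]
grip_width: 0.0001
gripper_force: 0.7
```

>>> step_arm([
  [3,0,0,0,0,0,0],
  [6,0,0,0,0,0,0],
  [9,0,0,0,0,0,0],
  [12,0,0,0,0,0,0],
  [15,0,0,0,0,0,0],
  [18,0,0,0,0,0,0],
  [21,0,0,0,0,0,0],
  [24,0,0,0,0,0,0],
])

```text
clock: 13.95
tcp_pos: [0.5185, 0.1955, 0.1319]
orientation: [-2.583, -1.788, 0.0]
contact_force: [0.4, -1.0, -1.0]
grip_width: -0.0
gripper_force: 0.7
```

>>> step_arm([
  [-5,0,0,0,0,0,0],
  [-10,0,0,0,0,0,0],
  [-10,0,0,0,0,0,0],
  [-10,0,0,0,0,0,0],
  [-10,0,0,0,0,0,0],
  [-10,0,0,0,0,0,0],
  [-10,0,0,0,0,0,0],
  [-10,0,0,0,0,0,0],
])

```text
clock: 14.75
tcp_pos: [0.5149, 0.186, 0.132]
orientation: [-2.583, -1.788, -0.0]
contact_force: [-0.6, 0.5, 0.3]
grip_width: -0.0001
gripper_force: 0.0
```

```bash
sed -i 's/else np.nan$/else np.float64(np.nan)/' h.py; python3 -c "
from h import *
look()"
```

```text
side post u 52 0.0749 0.1074 0.1039 slope [0.0525 0.1019] 140
scene post u 0 0 0 nan slope [nan nan] 0
tcp u,v,z 0.0691 0.0007 0.132 F [ 0.09 -0.34 -0.07] 14.85
```

```bash
cat >> h.py <<'E'
def beam():
    f=grab('side');c=pts(f).reshape(-1,3);u=(c[:,:2]-piv)@d;v=(c[:,:2]-piv)@nv
    m=(abs(v)<.008)&(c[:,2]>.124)&(c[:,2]<.139)&(u>.04)&(u<.17)&(f['image'].reshape(-1,3).max(1)<75)
    w=u[m].max()
    s=(abs(v)<.0045)&(c[:,2]>.085)&(c[:,2]<.118)&(u>w+.018)&(u<.185)
    print('post u',(w-.008).round(4),[(round(a,2),np.median(c[q,2]).round(4),q.sum()) for a in np.arange(.06,.19,.02) if (q:=s&(abs(u-a)<.01)).any()])
    t=np.array([*(piv+.19*d),.1]);K=f['mtx'];p=cv2.projectPoints(t[None],np.array(f['rvec'],float),np.array(f['tvec'],float),K,None)[0].ravel().astype(int)
    return cv2.resize(f['image'][p[1]-40:p[1]+40,p[0]-30:p[0]+50,::-1],(600,600),interpolation=cv2.INTER_CUBIC)
E
python3 -c "
from h import *
cv2.imwrite('pics/b1.png',beam())"
```

```text
post u 0.0994 [(np.float64(0.12), np.float64(0.1103), np.int64(6)), (np.float64(0.14), np.float64(0.1112), np.int64(22)), (np.float64(0.16), np.float64(0.112), np.int64(27)), (np.float64(0.18), np.float64(0.113), np.int64(33))]
```

View pics/b1.png

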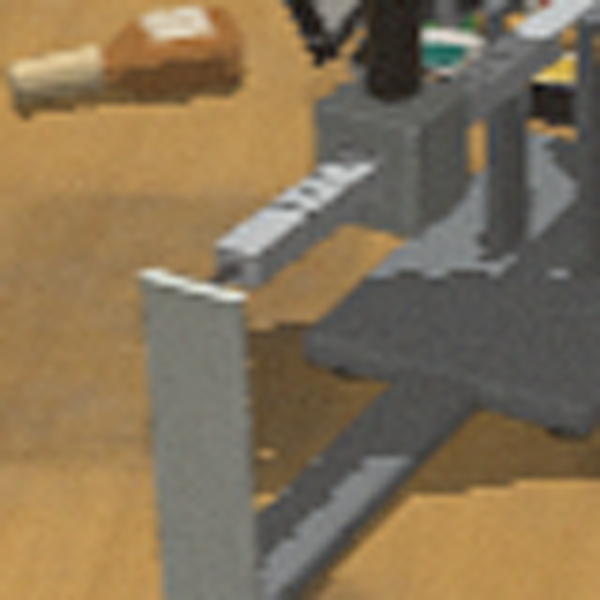

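The picture shows the beam's outer end, at (235,260), still high above the plate's top: pan down on the stop, with the post at about 0.0995 m from the pivot. I'll push 8 mm farther.

>>> step_arm([
  [6,0,0,0,0,0,0],
  [9,0,0,0,0,0,0],
  [11,0,0,0,0,0,0],
  [13,0,0,0,0,0,0],
  [15,0,0,0,0,0,0],
  [17,0,0,0,0,0,0],
  [18,0,0,0,0,0,0],
  [18,0,0,0,0,0,0],
])

```text
clock: 15.7
tcp_pos: [0.5213, 0.203, 0.132]
orientation: [-2.583, -1.788, -0.0]
contact_force: [-0.2, -0.1, 0.5]
grip_width: 0.0002
gripper_force: 0.1
```

>>> step_arm([
  [-5,0,0,0,0,0,0],
  [-10,0,0,0,0,0,0],
  [-10,0,0,0,0,0,0],
  [-10,0,0,0,0,0,0],
  [-10,0,0,0,0,0,0],
  [-10,0,0,0,0,0,0],
  [-10,0,0,0,0,0,0],
  [-10,0,0,0,0,0,0],
])

```text
clock: 16.5
tcp_pos: [0.5178, 0.1935, 0.132]
orientation: [-2.583, -1.788, -0.0]
contact_force: [0.7, 0.2, 0.8]
grip_width: -0.0
gripper_force: 0.0
```

```bash
python3 -c "
from h import *
cv2.imwrite('pics/b2.png',beam());look()"
```

```text
post u 0.1096 [(np.float64(0.14), np.float64(0.1058), np.int64(16)), (np.float64(0.16), np.float64(0.1058), np.int64(25)), (np.float64(0.18), np.float64(0.1072), np.int64(27))]
side post u 47 0.0824 0.1175 0.1145 slope [0.0168 0.1019] 134
scene post u 0 0 0 nan slope [nan nan] 0
tcp u,v,z 0.0771 0.0006 0.132 F [-0.31 -0.3  -0.12] 16.65
```

>>> step_arm([
  [5,0,0,0,0,0,0],
  [8,0,0,0,0,0,0],
  [10,0,0,0,0,0,0],
  [11,0,0,0,0,0,0],
  [12,0,0,0,0,0,0],
  [13.5,0,0,0,0,0,0],
  [15,0,0,0,0,0,0],
  [15,0,0,0,0,0,0],
])

```text
clock: 17.45
tcp_pos: [0.523, 0.2074, 0.1319]
orientation: [2.583, 1.788, -0.0]
contact_force: [0.1, -0.4, -0.2]
grip_width: 0.0001
gripper_force: 0.5
```

>>> step_arm([
  [-5,0,0,0,0,0,0],
  [-10,0,0,0,0,0,0],
  [-10,0,0,0,0,0,0],
  [-10,0,0,0,0,0,0],
  [-10,0,0,0,0,0,0],
  [-10,0,0,0,0,0,0],
  [-10,0,0,0,0,0,0],
  [-10,0,0,0,0,0,0],
])

```text
clock: 18.25
tcp_pos: [0.5195, 0.1982, 0.132]
orientation: [-2.583, -1.788, -0.0]
contact_force: [0.5, -0.3, -0.3]
grip_width: -0.0001
gripper_force: 0.0
```

>>> step_arm([
  [0,0,0,0,0,0,0],
  [0,0,0,0,0,0,0],
  [0,0,0,0,0,0,0],
  [0,0,0,0,0,0,0],
  [0,0,0,0,0,0,0],
])

```text
clock: 18.75
tcp_pos: [0.5195, 0.1981, 0.132]
orientation: [-2.583, -1.788, -0.0]
contact_force: [-0.6, -0.7, 0.2]
grip_width: -0.0003
gripper_force: 0.0
```

```bash
python3 -c "
from h import *
beam();cv2.imwrite('pics/b3.png',beam());look()"
```

```text
post u 0.1138 [(np.float64(0.14), np.float64(0.1034), np.int64(11)), (np.float64(0.16), np.float64(0.1032), np.int64(30)), (np.float64(0.18), np.float64(0.1031), np.int64(28))]
post u 0.114 [(np.float64(0.14), np.float64(0.103), np.int64(13)), (np.float64(0.16), np.float64(0.1032), np.int64(31)), (np.float64(0.18), np.float64(0.1034), np.int64(22))]
side post u 45 0.0916 0.1228 0.1187 slope [0.0036 0.101 ] 133
scene post u 0 0 0 nan slope [nan nan] 0
tcp u,v,z 0.0821 0.0007 0.132 F [-0.42  0.03 -0.59] 18.95
```

>>> step_arm([
  [5,0,0,0,0,0,0],
  [8,0,0,0,0,0,0],
  [9,0,0,0,0,0,0],
  [10,0,0,0,0,0,0],
  [11,0,0,0,0,0,0],
  [12,0,0,0,0,0,0],
  [12.3,0,0,0,0,0,0],
  [12.3,0,0,0,0,0,0],
])

```text
clock: 19.75
tcp_pos: [0.5237, 0.2093, 0.1319]
orientation: [2.583, 1.787, -0.001]
contact_force: [-0.5, -1.4, -1.5]
grip_width: -0.0
gripper_force: 0.6
```

>>> step_arm([
  [-5,0,0,0,0,0,0],
  [-10,0,0,0,0,0,0],
  [-14,0,0,0,0,0,0],
  [-14,0,-20,0,0,0,0],
  [-14,0,-50,0,0,0,0],
  [-34,0,-75,0,0,0,0],
  [-50,0,-75,0,0,0,0],
  [-50,0,-75,0,0,0,0],
])

```text
clock: 20.55
tcp_pos: [0.5056, 0.1603, 0.2073]
orientation: [-2.586, -1.783, -0.001]
contact_force: [0.9, 0.2, -0.3]
grip_width: 0.0001
gripper_force: 0.0
```

>>> step_arm([
  [0,0,0,0,0,0,0],
  [0,0,0,0,0,0,0],
  [0,0,0,0,0,0,0],
  [0,0,0,0,0,0,0],
  [0,0,0,0,0,0,0],
])

```text
clock: 21.05
tcp_pos: [0.5062, 0.163, 0.2066]
orientation: [2.583, 1.788, -0.001]
contact_force: [0.6, 0.3, 0.4]
grip_width: 0.0003
gripper_force: 0.0
```

```bash
python3 - <<'E'
from h import *
beam();beam();look()
f=grab('wrist','w3.png');T=np.array([[*(piv+u*d),z] for u,z in((.203,.115),(.203,.095),(.15,.1),(.113,.151))])
print(cv2.projectPoints(T,np.array(f['rvec'],float),np.array(f['tvec'],float),f['mtx'],None)[0].reshape(-1,2).round(0))
R=cv2.Rodrigues(np.array(f['rvec'],float))[0];print('cam',-R.T@np.ravel(f['tvec']),'axis',R[2])
c=pts(f).reshape(-1,3);u=(c[:,:2]-piv)@d;v=(c[:,:2]-piv)@nv
s=(abs(v)<.0045)&(c[:,2]>.085)&(c[:,2]<.12)
print([(round(a,2),np.median(c[q,2]).round(4),q.sum()) for a in np.arange(-.04,.2,.01) if (q:=s&(abs(u-a)<.005)).any()])
E
```

```text
post u 0.115 [(np.float64(0.14), np.float64(0.1029), np.int64(12)), (np.float64(0.16), np.float64(0.102), np.int64(28)), (np.float64(0.18), np.float64(0.102), np.int64(31))]
post u 0.1157 [(np.float64(0.14), np.float64(0.1024), np.int64(11)), (np.float64(0.16), np.float64(0.1024), np.int64(24)), (np.float64(0.18), np.float64(0.1019), np.int64(24))]
side post u 49 0.1119 0.1237 0.1186 slope [-0.0136  0.1023] 135
scene post u 8 0.1018 0.1053 0.1035 slope [0.0084 0.0969] 36
tcp u,v,z 0.0444 0.0007 0.2069 F [ 1.29 -0.97  0.04] 21.25
[[256. -40.]
 [256. -28.]
 [257.  50.]
 [256. 102.]]
cam [0.53173493 0.22875631 0.34874793] axis [-0.09772109 -0.25959322 -0.96076113]
[(np.float64(0.01), np.float64(0.1003), np.int64(67)), (np.float64(0.02), np.float64(0.1004), np.int64(96)), (np.float64(0.03), np.float64(0.1006), np.int64(98)), (np.float64(0.04), np.float64(0.1006), np.int64(99)), (np.float64(0.05), np.float64(0.1006), np.int64(101)), (np.float64(0.06), np.float64(0.1008), np.int64(104)), (np.float64(0.07), np.float64(0.1009), np.int64(108)), (np.float64(0.08), np.float64(0.101), np.int64(108)), (np.float64(0.09), np.float64(0.1011), np.int64(116)), (np.float64(0.1), np.float64(0.1132), np.int64(134)), (np.float64(0.11), np.float64(0.113), np.int64(18)), (np.float64(0.12), np.float64(0.1136), np.int64(82)), (np.float64(0.13), np.float64(0.1131), np.int64(139)), (np.float64(0.14), np.float64(0.1016), np.int64(125)), (np.float64(0.15), np.float64(0.1017), np.int64(134)), (np.float64(0.16), np.float64(0.1019), np.int64(122)), (np.float64(0.17), np.float64(0.1019), np.int64(122)), (np.float64(0.18), np.float64(0.1022), np.int64(104))]
```

```bash
python3 - <<'E'
from h import *
for k in range(2):
    f=grab('wrist');c=pts(f).reshape(-1,3);u=(c[:,:2]-piv)@d;v=(c[:,:2]-piv)@nv
    s=(abs(v)<.0045)&(c[:,2]>.095)&(c[:,2]<.107)&(u>.005)&(u<.186);print('beam',np.polyfit(u[s],c[s,2],1),s.sum())
    s=(abs(v)<.1)&(abs(c[:,2])<.006)&(u>.0)&(u<.2);print('desk',np.polyfit(u[s],c[s,2],1),s.sum())
E
```

```text
beam [0.01005555 0.10022577] 1565
desk [-0.00023479 -0.00068986] 23579
beam [0.01056267 0.10014822] 1564
desk [-6.22266485e-07 -7.07689122e-04] 23555
```

The beam is at −0.010 rad: wrist depth over the beam top, with the desk as zero, and steady over two frames. The hand is clear of the balance. Checking the jar before I hand in.

```bash
python3 - <<'E'
from h import *
ok=True
for n in('scene','side'):
    f=grab(n);c=pts(f).reshape(-1,3)
    m=(np.hypot(c[:,0]-.46,c[:,1]-.042)<.034)&(c[:,2]>.095)&(c[:,2]<.15);p=c[m];print(n,p.min(0).round(3),p.max(0).round(3));ok&=.125<p[:,2].max()<.145
print(ok)
if ok: print(r.hand_in())
E
```

```text
scene [0.434 0.017 0.095] [0.477 0.061 0.132]
side [0.435 0.019 0.095] [0.477 0.069 0.134]
True
the job is handed in; nothing more can be done
None
```

I handed the job in: the jar stands upright in the pan about 4 mm off centre, the beam was steady about 0.010 rad from level (limit 0.02), and the hand is clear of the balance; no verdict came back.

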